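# Run a sleeve trolley through the demagnetiser and brake it at the mark

### The job

Demagnetise the load of sleeves: from the loading end, push the trolley through the demagnetising coil in one steady run at 70 mm/s or more for as long as any of the load is in the coil, with your hand kept out of the opening, then meet it on the other side and brake it gently, without a bump. Leave it standing still with its index tab at the unloading pointer, let go, never having touched the end stop, with all four sleeves still standing on it and the bushes beside the track not disturbed.

Things in the scene. Friction and masses are not known exactly. Their poses are not given: they have to be found in the camera images.
- demag: The demagnetiser, fixed on the bench: a dark base board 900 (y) x 130 (x) x 12 mm with two rails and the grey coil housing across its middle. Origin on the bench under the coil's centre; z up, y along the track from loading to unloading end, x across. A low cross bar, top at 32 mm, closes the loading end at y = -415 mm.
- coil (a point): Centre of the coil's opening, 85 mm above the bench, axes as demag. The housing is 220 mm wide (x), 110 mm long (faces at y = -55 and +55 mm from here), its top 175 mm above the bench. The opening runs through it along y: 132 mm wide, up to 130 mm above the bench.
- stop (a point): Middle of the end stop's rubber buffers, on their faces: 395 mm from the coil's centre along the track's y, 52 mm above the bench. The bracket behind them is 67 mm high. Axes as demag.
- trolley (a joint): Travel of the trolley along the track's +y since the start, m: 0 where it starts at rest, growing towards the unloading end. It rolls on very freely when let go: 4.7 kg with load (3.8 to 6.2), rolling resistance about 0.02 N plus 0.08 N per m/s. More than 5 N between hand and trolley is a bump; the rubber faces give about 4 N/mm.
- trolley_deck (a point): Centre of the deck's top, 60 mm above the bench. The steel trolley, 184 mm long (y), 108 mm wide, has an upright board across each end, top 99 mm above the bench, faced with a soft black rubber strip 100 mm wide, 50 to 98 mm up, outer faces 92 mm either side of this point: push on these. Some load is in the coil while this point is within 115 mm of demag along y; at +303 mm it meets the stop.
- trolley_index (a point): Tip of the small index tab in the middle of the trolley's +x side, 63 mm to the side of its centre; axes as demag.
- pointer_tip (a point): Tip of the unloading pointer: a small aluminium clamp block, 34 mm long, top at 57 mm, on the +x edge of the base board, with a thin finger towards the track. Set at y = +195 to +245 mm of demag; the trolley is at the mark when its index tab has the same y along the track. Axes as demag.
- sleeve1: Loose steel sleeve, 36 mm diameter, 48 mm tall, 0.28 kg, standing on the deck; origin at the centre of its underside, z along its axis.
- sleeve2: As sleeve1, the second sleeve on the deck.
- sleeve3: As sleeve1, the third sleeve on the deck.
- sleeve4: As sleeve1, the fourth sleeve on the deck.
- bush_near: Amber spool-shaped bush, 61 mm diameter, 61 mm tall, standing on the bench beside the track on the side of the robot, near the loading end; to be left alone. Origin at the centre of its underside.
- bush_far: Amber bush, 68 mm diameter, 68 mm tall, standing beside the track on the far side, near the loading end; to be left alone. Origin at the centre of its underside.
- bush_left: Amber bush, 54 mm diameter, 54 mm tall, standing beside the track on the side of the robot, near the unloading end; to be left alone. Origin at the centre of its underside.
Mind the look-alikes: they are no part of the job. What is shaped like the sleeve2 but black or green is not meant.

How it is judged (in metres and radians):
On the way, in this order (a step that is already met when the one before it is completed fails the run):
1. the whole load has passed through the coil (y of trolley_deck in the frame of demag above 0.115 m).
2. the trolley stands still at the unloading pointer (y of trolley_index in the frame of pointer_tip between -0.015 and 0.015 m and velocity of joint trolley between -0.006 and 0.006 m/s), for 0.5 s.
At the end, for the whole second after the job is handed in: The trolley stands still (under 6 mm/s) with its index tab within 15 mm of the pointer along the track, all four sleeves stand upright on the deck (under 0.2 rad, within 90 mm of its centre) and the hand has let go (all of step 2 and angle between each of sleeve1, sleeve2, sleeve3, sleeve4's own z axis and vertical below 0.2 rad and distance between each of sleeve1, sleeve2, sleeve3, sleeve4 and trolley_deck below 0.09 m); the robot touches nothing.
It fails at once if the trolley goes slower than 70 mm/s while any of the load is in the coil (y of trolley_deck in the frame of demag between -0.115 and 0.115 m and velocity of joint trolley below 0.07 m/s).
It fails at once if the trolley touches the end stop (y of trolley_deck in the frame of demag above 0.301 m).
It fails at once if the trolley is bumped by the hand (more than 5 N) (contact force between any of the fingers, the arm and trolley above 5 N).
It fails at once if the hand is put into the coil's opening (y of the grasp point in the frame of coil between -0.06 and 0.06 m and z of the grasp point in the frame of coil below 0.045 m and x of the grasp point in the frame of coil between -0.07 and 0.07 m).
It fails at once if a bush beside the track is disturbed (distance of any of bush_near, bush_far, bush_left from where it was at the start of the episode above 0.03 m).
It also fails if it takes over 43 s, if anything falls off the work surface, if the arm or the gripper's body presses on something with over 40 N, if the wrist force passes 120 N, or if a joint passes its speed limit or range.

### The arm

A 6-joint arm with a two-finger parallel gripper is mounted at the origin on the work surface. World frame = base frame: x ahead of the robot, y to its left, z up, the work surface at z = 0. Lengths are in m, angles in degrees, forces in N, time in s.
With the tool pointing down it reaches from about 0.275 to 0.75 m from the base axis. Payload 10.2 kg.
Tool frame: the origin (TCP) lies midway between the tips of the shut fingers; the grasp point (between the pads) lies 19 mm behind it (r.grasp_offset is the distance from the TCP to the grasp point, in m); z points along the fingers, y is the line along which they close (so a half turn about z gives the same grasp; the last joint's range is limited). The gripper opens to 88 mm and grips with 3 to 60 N. Pads are 18 mm wide; open, the fingers measure 123 mm over their backs; the gripper's body (75 mm by 187 mm) begins 45 mm behind the grasp point.
Start: joints at [53.549, 17.928, 85.812, -0, 76.261, -12.8], TCP at [0.211, 0.481, 0.239] pointing down, gripper open.
Joint ranges: [-168.41, 168.41], [-55.51, 124.54], [10.69, 146.95], [-70.63, 250.63], [1, 178], [-165.06, 165.06]. Speed limits (degrees/s): [136.94, 136.94, 172.46, 180, 180, 180].

### API

Orientations are given as a 3x3 rotation matrix whose columns are the frame's x, y, z axes.
In Python, from cell import r gives the robot as it stands.
- The arm moves only by the tool servo_tool, never from a script. Its arguments are lists of equal length, an entry for each row: "claw": the opening, from 0 (shut) to 1 (fully open); "xyz": the shift along the tool's x, y, z in mm, a list of three; "roll": the turn about the tool's z in degrees. In form: {"claw": [claw, ...], "xyz": [[tx, ty, tz], ...], "roll": [roll, ...]}. A call has 1 to 12 rows; each row is the pose to reach, as a shift and turn from the pose commanded when the call began, along the tool's axes at that moment; what a row does not reach only later rows make up. A row lasts 1/8 s, in which the tool goes at most 62.5 mm and 10.7 degrees, less where a joint would pass 70% of its speed; a pose out of reach is approached as far as the arm can. A call with a gripper value outside its range is refused whole. The fingers move at their own pace and stop on an object; "squeeze" is the grip in N (left out, the last holds). Time passes only in rows, so rows that repeat a pose let the fingers close. It gives the time, the measured TCP pose, the force, the opening and the grip force at its end, in the units of the state.
- r.sense(): the state, without advancing time (a new reading comes with each control period).
- r.capture(name): name is "scene" or "top"; returns (picture, depth): 420x560x3 uint8, red, green, blue; 420x560 float32, m along the optical axis (not along the pixel's ray), 0 where there is no reading.
- r.calibration(name): a dict with "fx", "fy", "cx", "cy" (pixels), "eye" and "attitude" of the camera in the world. Camera axes: x right, y up, looking along -z (the intrinsics and any distortion apply to the point x, -y, -z); pixel columns grow to the right and rows downward; lengths in m; the calibration is good to about 2 mm. A picture is of the moment at which its call begins. calibration takes no time and is no camera call.
- r.finish_job(): hands the job in; it is judged then, once.
The state is a dict: "time_s": time; "joint_pos": joint angles; "joint_vel": joint speeds; "effort": joint torques, N m; "tcp_pos": TCP position; "eef_rot": TCP orientation; "force": force on the tool from outside, world axes, zero at the start; "moment": the same for the moment, N m; "opening": finger opening in m; "finger_force": force on a finger pad.
Only numpy, scipy, OpenCV 4.12 (cv2) and the standard library are available. Lean on these libraries where they do the work, as an engineer would, in place of code of your own. Each camera call takes 0.05 s, during which the arm holds its last target. There are 200 camera calls.

## Working session

There is one attempt and no reset: what is moved stays moved. The work goes in short steps, Python scripts to look and compute and a tool call to move; the robot and the scene stay as the last step left them, time stands still between calls to the robot, and variables do not carry over. Pictures are saved under pics/ and viewed, at most 10 in all, crops included, and the job is handed in when it is done.

Besides the shell and the picture viewer there is one more tool, called after "Request:" as name(argument=value, ...) on one line, values as JSON. servo_tool: Moves the arm, as the interface text tells. Its arguments: {"type":"object","properties":{"claw":{"type":"array"},"xyz":{"type":"array"},"roll":{"type":"array"},"squeeze":{"type":"number"}},"required":["claw","xyz","roll"]}

```bash
mkdir -p pics; ls
cat > h.py <<'E'
import numpy as np, cv2
from cell import r
def look(n,f=None):
    p,d=r.capture(n)
    if f: cv2.imwrite(f'pics/{f}.png',p[:,:,::-1])
    return p,d
def cloud(n,d):
    c=r.calibration(n); v,u=np.mgrid[:d.shape[0],:d.shape[1]]
    P=np.stack([(u-c['cx'])/c['fx']*d,-(v-c['cy'])/c['fy']*d,-d],-1)
    return P@np.array(c['attitude']).T+np.array(c['eye'])
E
python3 - <<'E'
from h import *
for n in('scene','top'):
    p,d=look(n,n+'0'); np.save(n+'d.npy',d); print(n,r.calibration(n))
s=r.sense(); print(s['time_s'],s['tcp_pos'],s['eef_rot'],s['force'],s['opening'],r.grasp_offset)
E
```

```text
pics
scene {'fx': 415.3755185609222, 'fy': 415.3755185609222, 'cx': 272.15548076517, 'cy': 208.26539072177334, 'eye': array([ 1.08989443, -0.72090508,  0.88107635]), 'attitude': array([[ 0.80648844, -0.37078287,  0.46053932],
       [ 0.59105282,  0.52570186, -0.61179581],
       [-0.01526297,  0.76560931,  0.64312474]])}
top {'fx': 488.02106640445743, 'fy': 488.02106640445743, 'cx': 278.8047782700466, 'cy': 208.48208047630035, 'eye': array([0.28798014, 0.04175432, 1.16302666]), 'attitude': array([[-0.01437452,  0.98058618, -0.19556105],
       [-0.99989615, -0.01429867,  0.00179965],
       [-0.00103155,  0.19556661,  0.98068988]])}
0.1 [0.21050891 0.48072112 0.238228  ] [[-9.15994281e-01  4.01190768e-01 -6.66884019e-04]
 [ 4.01191254e-01  9.15993830e-01 -9.38953367e-04]
 [ 2.34162224e-04 -1.12762395e-03 -9.99999337e-01]] [ 0.19444838  0.33847953 -0.1853156 ] 0.08851462107244354 0.0187
```

View pics/scene0.png

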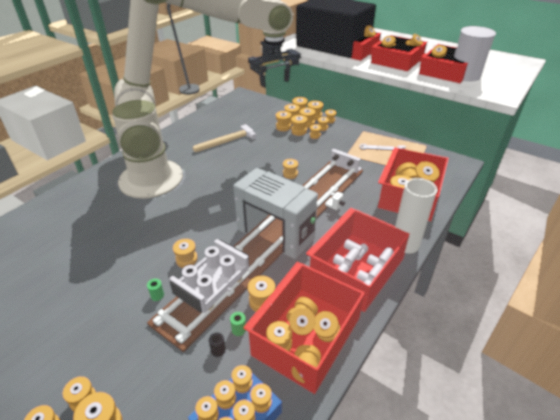

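View pics/top0.png

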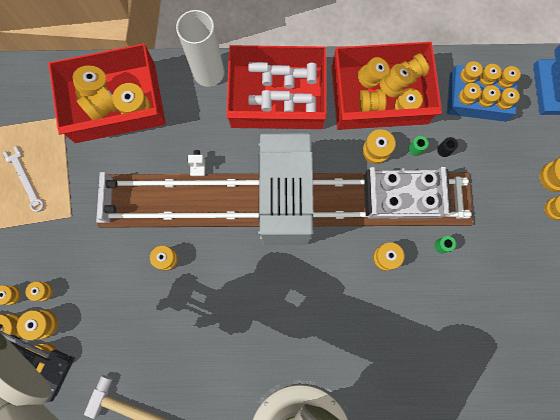

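The scene view shows the track running from the loading end at the lower left to the stop at the upper right. In the top view the trolley with four grey sleeves is at (407,193) and the housing at (286,187). The pointer is at (197,162), the stop at (103,198), and the bushes at (380,145), (389,256) and (162,257). Look-alikes for the sleeves are green (420,144) and (446,243), and black (447,147); all stand on the bench. The four grey ones on the deck are the load. Next I'll measure.

Run:
```python
from h import *
for n in('top','scene'):
    p=cv2.imread(f'pics/{n}0.png'); d=np.load(n+'d.npy'); P=cloud(n,d); z=P[...,2]
    hsv=cv2.cvtColor(p,cv2.COLOR_BGR2HSV)
    reg=(P[...,0]>.25)&(P[...,0]<.62)&(abs(P[...,1])<.5)&(d>0)
    def comp(m,name,mn=15):
        k,l,st,c=cv2.connectedComponentsWithStats((m&reg).astype('uint8'))
        for i in range(1,k):
            if st[i,4]>=mn:
                Q=P[l==i]; b=cv2.minAreaRect((Q[:,:2]*1000).astype('float32'))
                print(n,name,st[i,4],c[i].round(),'z',np.median(Q[:,2]).round(4),'rect',np.round(b[0],1),np.round(b[1],1),round(b[2],2))
    comp((abs(z-.175)<.008),'house',200)
    comp((hsv[...,0]>5)&(hsv[...,0]<18)&(hsv[...,1]>90)&(hsv[...,2]<140)&(z<.025),'board',200)
    comp((abs(z-.108)<.006),'sleevetop')
    comp((abs(z-.099)<.004),'endboard')
    comp((abs(z-.06)<.012)&(hsv[...,1]<60),'z60',8)
    comp((hsv[...,0]>15)&(hsv[...,0]<28)&(hsv[...,1]>150)&(z>.03),'bush',60)
```

```text
top house 4697 [285. 190.] z 0.1756 rect [525.4  25.7] [110. 190.] 89.55
top board 316 [337. 176.] z 0.0122 rect [ 596. -107.] [124.9  17.5] 89.01
top board 816 [184. 177.] z 0.0129 rect [599.1 271. ] [363.8  17.2] 89.18
top board 3316 [185. 199.] z 0.0127 rect [545.5 266.5] [355.   69.1] 89.19
top board 1341 [339. 198.] z 0.0126 rect [ 541.5 -104.9] [123.7  66.1] 89.09
top board 1224 [388. 221.] z 0.0124 rect [ 484.2 -234.8] [ 24.6 386.7] 0.15
top board 1297 [179. 222.] z 0.0127 rect [488.1 282.6] [385.9  21. ] 89.26
top sleevetop 204 [391. 178.] z 0.1086 rect [ 563.3 -212.3] [34.2 34.8] 76.67
top sleevetop 209 [428. 179.] z 0.1081 rect [ 562.6 -294.2] [35.  34.4] 86.74
top sleevetop 215 [429. 201.] z 0.1084 rect [ 511.8 -293.5] [36.  34.3] 89.13
top sleevetop 204 [393. 201.] z 0.1086 rect [ 511.5 -212.3] [34.8 34.4] 17.3
top sleevetop 25 [275. 239.] z 0.104 rect [431.2  49.1] [52.4  0.6] 88.97
top endboard 322 [371. 190.] z 0.0994 rect [ 539.4 -167.2] [ 17.8 109. ] 89.2
top endboard 334 [445. 190.] z 0.0992 rect [ 536.7 -333.8] [ 18.9 107.6] 89.98
top z60 10 [194. 166.] z 0.0572 re
[... 1870 characters left out ...]
z 0.0997 rect [ 571.  -303.8] [34.4 15.2] 52.29
scene z60 232 [345. 157.] z 0.061 rect [546.  436.4] [112.2  40.9] 0.02
scene z60 11 [290. 162.] z 0.0553 rect [400.6 305.7] [14.9 11.1] 39.61
scene z60 147 [248. 217.] z 0.0596 rect [469.9  -4.7] [80.6 37.9] 59.46
scene z60 29 [284. 240.] z 0.0603 rect [612.2 -33.9] [11.3  9.5] 36.78
scene z60 47 [183. 245.] z 0.0615 rect [ 394.1 -212.3] [24.8 26.4] 10.57
scene z60 32 [222. 255.] z 0.0632 rect [ 509.1 -178.9] [17.4 22.1] 55.22
scene z60 1095 [216. 282.] z 0.0612 rect [ 544.  -260.9] [118.4 176.2] 2.84
scene z60 12 [183. 281.] z 0.0645 rect [ 493.2 -309.8] [ 7.8 18.5] 55.66
scene z60 42 [195. 288.] z 0.0615 rect [ 534.8 -303. ] [28.5 16.1] 3.44
```

Run:
```python
import cv2,numpy as np
p=cv2.imread('pics/top0.png')
a=cv2.resize(p[135:230,350:480],None,fx=4,fy=4,interpolation=cv2.INTER_CUBIC)[:,:520]
b=cv2.resize(p[135:230,90:220],None,fx=4,fy=4,interpolation=cv2.INTER_CUBIC)[:,:520]
s=np.vstack([a[:300],b[:300]]); cv2.imwrite('pics/crop1.png',s)
```

```text
(no output)
```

View pics/crop1.png

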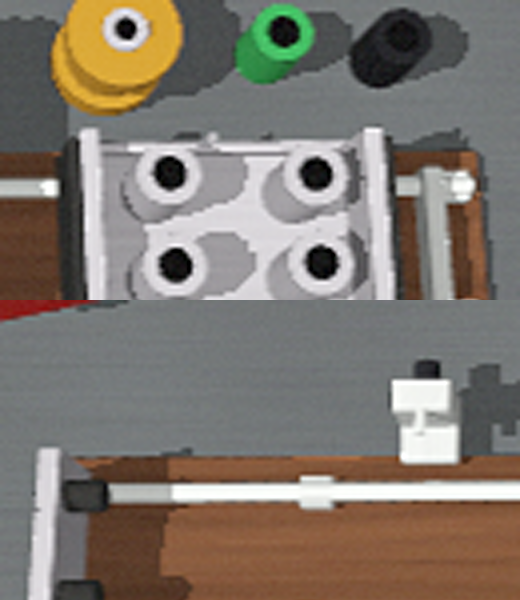

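The crop shows the trolley with its index tab at crop (212,135), which is top pixel (403,169). It also shows the pointer block at crop (425,420), top pixel (196,165). I'll zoom on the pointer finger.

Run:
```python
from h import *
p=cv2.imread('pics/top0.png');q=cv2.imread('pics/scene0.png')
a=cv2.resize(p[145:190,175:220],(390,390),interpolation=cv2.INTER_NEAREST)
b=cv2.resize(q[180:225,310:355],(390,390),interpolation=cv2.INTER_NEAREST)
cv2.imwrite('pics/crop2.png',np.hstack([a,b]))
for n,(r0,r1,c0,c1) in dict(top=(150,182,180,215),scene=(185,215,320,352)).items():
    P=cloud(n,np.load(n+'d.npy'))[r0:r1,c0:c1].reshape(-1,3)*1000
    m=(P[:,2]>38)&(P[:,2]<60)&(P[:,0]>580)
    print(n);print(P[m][np.argsort(P[m][:,0])].round(0).astype(int).tolist()[:30])
for n,(r0,r1,c0,c1) in dict(top=(162,176,395,412),scene=(255,310,200,262)).items():
    P=cloud(n,np.load(n+'d.npy'))[r0:r1,c0:c1].reshape(-1,3)*1000
    m=(P[:,2]>35)&(P[:,0]>594); print(n,P[m].round(0).astype(int).tolist()[:40])
```

```text
top
[[609, 238, 54], [609, 236, 53], [611, 237, 58], [613, 238, 57], [613, 235, 57], [616, 235, 58], [616, 238, 57], [617, 235, 59], [619, 238, 55], [621, 236, 56], [621, 238, 56], [622, 231, 54], [622, 234, 53], [622, 228, 45], [622, 229, 52], [622, 222, 51], [622, 225, 51], [622, 227, 51], [622, 233, 43], [622, 244, 60], [622, 221, 42], [623, 220, 49], [623, 224, 58], [623, 244, 50], [623, 247, 58], [623, 246, 49], [623, 240, 57], [623, 248, 41], [623, 249, 49], [623, 224, 40]]
scene
[[609, 234, 53], [610, 232, 59], [612, 235, 57], [613, 240, 55], [615, 230, 58], [617, 234, 52], [618, 231, 59], [621, 233, 59], [621, 233, 55], [622, 220, 39], [623, 235, 58], [624, 240, 56], [624, 246, 56], [625, 219, 57], [626, 230, 58], [626, 224, 59], [626, 224, 55], [626, 237, 55], [626, 217, 55], [627, 219, 42], [627, 248, 55], [627, 218, 47], [627, 217, 52], [627, 241, 57], [628, 226, 58], [628, 220, 54], [629, 252, 54], [629, 231, 55], [629, 225, 55], [630, 242, 57]]
top [[601, -251, 58], [601, -253, 58], [601, -250, 51], [598, -251, 58], [598, -252, 60]]
scene [[1090, -721, 881], [1090, -721, 881], [594, -180, 78], [595, -181, 71], [1090, -721, 881], [1090, -721, 881], [639, -180, 65], [641, -178, 65], [635, -190, 68], [635, -186, 64], [639, -187, 67], [639, -183, 64], [641, -182, 63], [644, -182, 66], [633, -196, 68], [633, -193, 66], [635, -191, 65], [637, -189, 64], [639, -188, 64], [641, -186, 65], [644, -186, 66], [646, -184, 66], [632, -199, 66], [633, -196, 64], [636, -196, 66], [637, -193, 64], [638, -191, 63], [642, -192, 67], [644, -190, 66], [645, -187, 64], [648, -187, 65], [594, -229, 66], [631, -202, 65], [632, -200, 64], [635, -199, 65], [637, -198, 66], [638, -195, 64], [641, -195, 65], [645, -195, 68], [647, -193, 67]]
```

View pics/crop2.png

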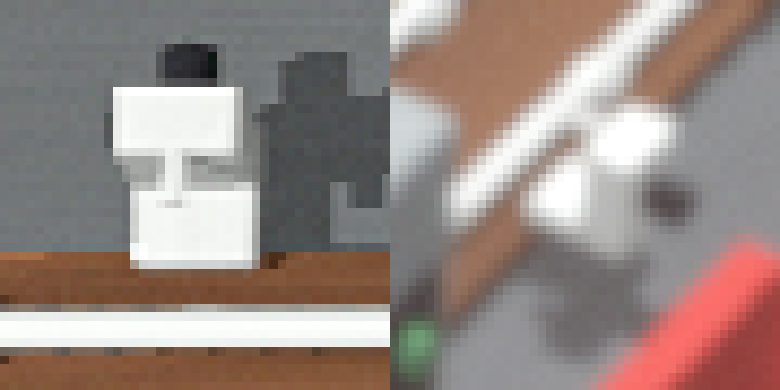

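Layout in world coordinates:
- **Demag:** centre about (0.541, 0.024), with the track y axis about 0.75° off world y.
- **Trolley:** deck at y = -0.252.
- **Pointer:** at y = 0.2365, so the travel to the mark is about 488 mm.

I'm moving to the loading end now.

Request:
servo_tool(claw=[0, 0, 0, 0, 0, 0, 0, 0, 0, 0, 0, 0], xyz=[[-11, -11, 0], [-32, -32, 0], [-60, -61, 0], [-91, -93, 0], [-123, -125, 0], [-154, -157, 0], [-186, -189, 0], [-218, -221, 0], [-249, -253, 0], [-281, -285, 0], [-312, -317, 0], [-344, -349, 0]], roll=[5.6, 11.2, 16.8, 22.4, 28, 33.6, 39.2, 44.8, 50.4, 56, 61.6, 67.1], squeeze=10)

```text
time_s: 1.6
tcp_pos: [0.3859, 0.0217, 0.2386]
eef_rot: [[0.017, 1.0, -0.0], [1.0, -0.017, 0.0], [0.0, -0.0, -1.0]]
force: [-0.1, 0.1, -0.1]
opening: 0.0009
finger_force: 0.0
```

Request:
servo_tool(claw=[0, 0, 0, 0, 0, 0, 0, 0, 0, 0, 0, 0], xyz=[[-40, 16, 0], [-80, 32, 0], [-120, 48, 0], [-160, 64, 0], [-200, 80, 0], [-240, 97, 0], [-280, 113, 0], [-320, 129, 0], [-350, 142, 0], [-375, 152, 0], [-391, 158, 0], [-391, 158, 0]], roll=[0, 0, 0, 0, 0, 0, 0, 0, 0, 0, 0, 0])

```text
time_s: 3.1
tcp_pos: [0.5384, -0.3704, 0.2377]
eef_rot: [[0.014, 1.0, -0.001], [1.0, -0.014, 0.001], [0.001, -0.001, -1.0]]
force: [-0.8, 0.4, 0.8]
opening: 0.0004
finger_force: 0.0
```

Request:
servo_tool(claw=[0, 0, 0, 0, 0, 0, 0], xyz=[[0, 0, 25], [0, 0, 65], [0, 0, 105], [0, 0, 140], [0, 0, 162], [0, 0, 172], [0, 0, 172]], roll=[0, 0, 0, 0, 0, 0, 0])

```text
time_s: 3.98
tcp_pos: [0.5385, -0.3694, 0.0668]
eef_rot: [[0.013, 1.0, -0.0], [1.0, -0.013, 0.0], [0.0, -0.0, -1.0]]
force: [-0.0, -0.5, -0.3]
opening: 0.0003
finger_force: 0.0
```

Run:
```python
from h import *
p,d=look('scene'); q,e=look('top')
a=cv2.resize(p[215:345,130:280],(600,520))
cv2.imwrite('pics/crop3.png',a)
s=r.sense(); print(s['time_s'],s['tcp_pos'],s['force'])
```

```text
4.075 [ 0.53894429 -0.369971    0.06789465] [-0.24628709 -0.51335357  0.62542717]
```

View pics/crop3.png

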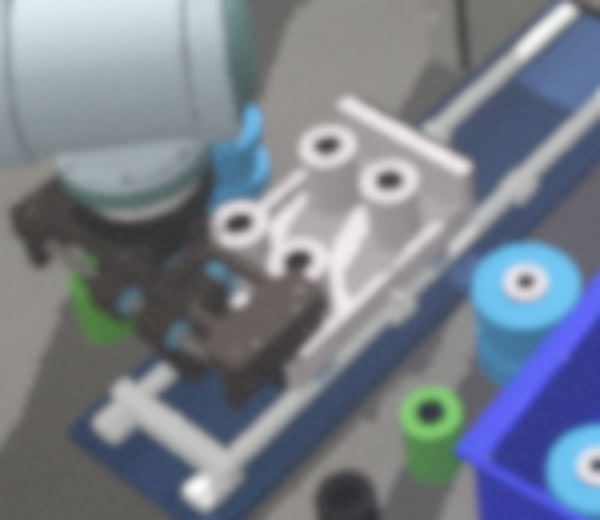

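The gripper is behind the trolley's rear board at crop (230,300), clear of the sleeves and cross bar. Next is a gentle approach to contact.

Request:
servo_tool(claw=[0, 0, 0, 0, 0, 0, 0, 0, 0, 0], xyz=[[1.5, 0, 0], [3, 0, 0], [4.5, 0, 0], [6, 0, 0], [7.5, 0, 0], [9, 0, 0], [10.5, 0, 0], [12, 0, 0], [13.5, 0, 0], [15, 0, 0]], roll=[0, 0, 0, 0, 0, 0, 0, 0, 0, 0])

```text
time_s: 5.32
tcp_pos: [0.5388, -0.3548, 0.0667]
eef_rot: [[0.013, 1.0, 0.0], [1.0, -0.013, -0.0], [-0.0, 0.0, -1.0]]
force: [0.0, -1.2, 0.4]
opening: 0.0005
finger_force: 0.7
```

Request:
servo_tool(claw=[0, 0, 0, 0, 0, 0, 0, 0, 0, 0, 0, 0], xyz=[[1.5, 0, 0], [3, 0, 0], [4.5, 0, 0], [6.5, 0, 0], [9, 0, 0], [12.5, 0, 0], [17, 0, 0], [22.5, 0, 0], [29, 0, 0], [36.5, 0, 0], [45, 0, 0], [54.5, 0, 0]], roll=[0, 0, 0, 0, 0, 0, 0, 0, 0, 0, 0, 0])

```text
time_s: 6.82
tcp_pos: [0.5395, -0.2997, 0.0667]
eef_rot: [[0.013, 1.0, -0.0], [1.0, -0.013, 0.0], [0.0, -0.0, -1.0]]
force: [0.4, 0.2, -0.8]
opening: 0.0006
finger_force: 0.0
```

```bash
cat >> h.py <<'E'
def track():
    t=r.sense()['time_s']; p,d=r.capture('top'); P=cloud('top',d)
    m=(abs(P[...,2]-.099)<.004)&(P[...,0]>.485)&(P[...,0]<.595)&(abs(P[...,1])<.42)&(d>0)
    m2=(abs(P[...,2]-.108)<.005)&(P[...,0]>.485)&(P[...,0]<.595)&(d>0)
    out=[]
    for mm in (m,m2):
        k,l,st,c=cv2.connectedComponentsWithStats(mm.astype('uint8'))
        out+=[(st[i,4],*(np.median(P[l==i],0)*1000).round(1)) for i in range(1,k) if st[i,4]>80]
    s=r.sense(); print(round(t,3),s['tcp_pos'].round(4),s['force'].round(2)); [print(o) for o in out]
E
python3 -c "
from h import *
track()"
```

```text
6.825 [ 0.5396 -0.2985  0.0667] [ 0.53  2.34 -0.31]
(np.int32(324), np.float64(539.4), np.float64(-112.6), np.float64(99.4))
(np.int32(200), np.float64(564.3), np.float64(-157.1), np.float64(108.3))
(np.int32(176), np.float64(563.5), np.float64(-236.2), np.float64(108.6))
(np.int32(202), np.float64(511.8), np.float64(-157.1), np.float64(108.6))
```

Request:
servo_tool(claw=[0, 0, 0, 0, 0, 0, 0, 0, 0, 0, 0], xyz=[[9, 0, 0], [18.5, 0, 0], [28.5, 0, 0], [38.5, 0, 0], [49, 0, 0], [59.5, 0, 0], [70.5, 0, 0], [82, 0, 0], [93.5, 0, 0], [105.5, 0, 0], [117.5, 0, 0]], roll=[0, 0, 0, 0, 0, 0, 0, 0, 0, 0, 0])

```text
time_s: 8.25
tcp_pos: [0.541, -0.182, 0.0667]
eef_rot: [[0.013, 1.0, -0.0], [1.0, -0.013, 0.0], [0.0, -0.0, -1.0]]
force: [-0.5, -0.5, -0.4]
opening: 0.0
finger_force: 0.0
```

Request:
servo_tool(claw=[0, 0, 0, 0, 0, 0, 0, 0, 0, 0, 0, 0], xyz=[[12.2, 0, 0], [24.5, 0, 0], [37, 0, 0], [49.5, 0, 0], [62, 0, 0], [74.5, 0, 0], [87, 0, 0], [99, 0, 0], [101, 0, -30], [103, 0, -85], [122, 0, -138], [175, 0, -146]], roll=[0, 0, 0, 0, 0, 0, 0, 0, 0, 0, 0, 0])

```text
time_s: 9.75
tcp_pos: [0.5446, -0.0082, 0.2164]
eef_rot: [[0.016, 1.0, 0.007], [1.0, -0.016, -0.002], [-0.002, 0.007, -1.0]]
force: [0.5, 0.2, -0.4]
opening: 0.0007
finger_force: 0.0
```

Request:
servo_tool(claw=[0, 0, 0, 0, 0, 0, 0], xyz=[[60, 0, 0], [121, 0, 0], [182, 0, 5], [235, 0, 32], [270, 0, 78], [288, 0, 128], [293, 0, 146]], roll=[0, 0, 0, 0, 0, 0, 0])

```text
time_s: 10.62
tcp_pos: [0.5456, 0.2859, 0.064]
eef_rot: [[0.012, 1.0, -0.004], [1.0, -0.012, -0.001], [-0.001, -0.004, -1.0]]
force: [-0.0, -0.3, -0.0]
opening: 0.0004
finger_force: 0.0
```

```bash
python3 -c "
from h import *
track();track()"
```

```text
10.625 [0.5456 0.2855 0.0634] [-1.16  0.65 -0.76]
(np.int32(310), np.float64(543.0), np.float64(234.8), np.float64(99.7))
(np.int32(192), np.float64(566.7), np.float64(190.1), np.float64(109.0))
(np.int32(197), np.float64(565.7), np.float64(109.5), np.float64(108.8))
(np.int32(195), np.float64(514.6), np.float64(190.9), np.float64(108.8))
(np.int32(201), np.float64(515.3), np.float64(109.7), np.float64(108.6))
10.675 [0.5466 0.2851 0.0657] [ 0.65 -0.42  0.46]
(np.int32(264), np.float64(549.6), np.float64(238.4), np.float64(99.7))
(np.int32(193), np.float64(567.2), np.float64(194.6), np.float64(109.0))
(np.int32(197), np.float64(565.9), np.float64(112.3), np.float64(108.7))
(np.int32(197), np.float64(514.3), np.float64(194.2), np.float64(109.0))
(np.int32(201), np.float64(515.6), np.float64(114.3), np.float64(108.3))
```

```bash
python3 -c "
from h import *
track();track()"
```

```text
10.725 [0.5476 0.2849 0.0675] [-0.39  0.2   0.59]
(np.int32(211), np.float64(557.0), np.float64(241.8), np.float64(99.6))
(np.int32(198), np.float64(567.4), np.float64(199.1), np.float64(108.6))
(np.int32(194), np.float64(565.6), np.float64(118.6), np.float64(108.7))
(np.int32(197), np.float64(514.8), np.float64(198.6), np.float64(108.7))
(np.int32(200), np.float64(515.5), np.float64(118.7), np.float64(108.6))
10.775 [0.5482 0.2847 0.0685] [0.59 0.38 1.09]
(np.int32(133), np.float64(568.5), np.float64(245.4), np.float64(99.9))
(np.int32(125), np.float64(538.2), np.float64(88.0), np.float64(100.0))
(np.int32(198), np.float64(567.3), np.float64(203.7), np.float64(108.5))
(np.int32(195), np.float64(565.2), np.float64(122.9), np.float64(108.7))
(np.int32(202), np.float64(515.1), np.float64(203.0), np.float64(108.6))
(np.int32(199), np.float64(515.7), np.float64(123.1), np.float64(108.5))
```

Request:
servo_tool(claw=[0, 0, 0, 0], xyz=[[3, 0, 0], [11.5, 0, 0], [20.8, 0, 0], [30, 0, 0]], roll=[0, 0, 0, 0])

```text
time_s: 11.32
tcp_pos: [0.5476, 0.3161, 0.067]
eef_rot: [[0.013, 1.0, 0.001], [1.0, -0.013, 0.0], [0.0, 0.001, -1.0]]
force: [0.8, 1.8, 1.4]
opening: 0.0004
finger_force: 0.4
```

Request:
servo_tool(claw=[0, 0, 0, 0, 0, 0, 0, 0, 0, 0, 0, 0], xyz=[[8.1, 0, 0], [14.6, 0, 0], [19.5, 0, 0], [22.9, 0, 0], [25.1, 0, 0], [26.2, 0, 0], [26.8, 0, 0], [27, 0, 0], [27, 0, 0], [27, 0, 0], [27, 0, 0], [27, 0, 0]], roll=[0, 0, 0, 0, 0, 0, 0, 0, 0, 0, 0, 0])

```text
time_s: 12.82
tcp_pos: [0.5479, 0.3421, 0.0667]
eef_rot: [[0.013, 1.0, -0.0], [1.0, -0.013, -0.0], [-0.0, -0.0, -1.0]]
force: [0.1, 0.4, 0.2]
opening: 0.0004
finger_force: 0.0
```

```bash
python3 -c "
from h import *
track();track()"
```

```text
12.825 [0.5479 0.3421 0.0667] [ 0.54 -0.65 -0.1 ]
(np.int32(317), np.float64(543.2), np.float64(157.2), np.float64(99.6))
(np.int32(202), np.float64(568.1), np.float64(278.7), np.float64(108.7))
(np.int32(197), np.float64(566.0), np.float64(196.6), np.float64(108.5))
(np.int32(205), np.float64(516.1), np.float64(278.0), np.float64(108.8))
(np.int32(196), np.float64(515.3), np.float64(197.7), np.float64(108.8))
12.875 [0.5479 0.3421 0.0667] [-0.3   0.08  0.61]
(np.int32(316), np.float64(542.1), np.float64(157.2), np.float64(99.4))
(np.int32(200), np.float64(568.0), np.float64(278.3), np.float64(108.8))
(np.int32(200), np.float64(565.9), np.float64(196.6), np.float64(108.9))
(np.int32(203), np.float64(515.8), np.float64(277.9), np.float64(108.7))
(np.int32(195), np.float64(515.3), np.float64(197.7), np.float64(108.8))
```

The trolley is within about 3 mm of the mark and still. I'm backing off and then lifting clear.

Request:
servo_tool(claw=[0, 0, 0, 0, 0, 0, 0, 0, 0, 0, 0], xyz=[[1, 0, 0], [3, 0, 0], [7, 0, 0], [12, 0, 0], [16, 0, 0], [16, 0, -20], [16, 0, -55], [16, 0, -95], [16, 0, -130], [16, 0, -145], [16, 0, -145]], roll=[0, 0, 0, 0, 0, 0, 0, 0, 0, 0, 0])

```text
time_s: 14.3
tcp_pos: [0.5482, 0.3583, 0.2117]
eef_rot: [[0.013, 1.0, 0.001], [1.0, -0.013, 0.0], [0.0, 0.001, -1.0]]
force: [0.1, 0.1, -0.8]
opening: 0.0002
finger_force: 0.0
```

```bash
python3 -c "
from h import *
track();track()
p,d=look('top');q,e=look('scene')
cv2.imwrite('pics/end.png',np.vstack([cv2.resize(p[130:240,80:270],(570,330))[:,:,::-1],cv2.resize(q[130:260,230:430],(570,260))[:,:,::-1]]))"
```

```text
14.3 [0.5479 0.3581 0.2105] [ 0.38 -0.55 -0.2 ]
(np.int32(328), np.float64(542.2), np.float64(323.2), np.float64(99.6))
(np.int32(319), np.float64(541.9), np.float64(157.3), np.float64(99.3))
(np.int32(198), np.float64(568.5), np.float64(278.7), np.float64(108.9))
(np.int32(192), np.float64(565.8), np.float64(196.7), np.float64(108.5))
(np.int32(204), np.float64(515.7), np.float64(278.1), np.float64(108.5))
(np.int32(199), np.float64(515.6), np.float64(197.8), np.float64(108.7))
14.35 [0.5477 0.358  0.21  ] [-0.2   0.45 -0.24]
(np.int32(324), np.float64(541.4), np.float64(322.9), np.float64(99.8))
(np.int32(324), np.float64(542.1), np.float64(157.2), np.float64(99.5))
(np.int32(200), np.float64(568.0), np.float64(278.4), np.float64(108.7))
(np.int32(198), np.float64(565.5), np.float64(196.9), np.float64(108.6))
(np.int32(199), np.float64(516.1), np.float64(277.9), np.float64(108.7))
(np.int32(200), np.float64(515.3), np.float64(198.0), np.float64(108.8))
```

View pics/end.png

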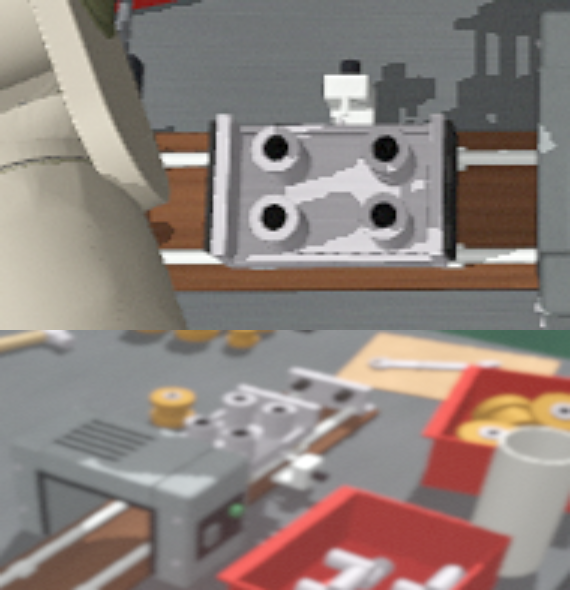

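The trolley stands at the pointer (finger at picture pixel 348,115) with all four sleeves upright and the hand clear. One last check of the tab against the pointer.

Run:
```python
from h import *
p,d=look('top'); P=cloud('top',d)*1000
m=(P[...,0]>597)&(P[...,0]<622)&(P[...,1]>190)&(P[...,1]<280)&(P[...,2]>40)&(P[...,2]<72)
print(P[m].round(0).astype(int).tolist())
m=(P[...,0]>480)&(P[...,0]<600)&(P[...,1]>140)&(P[...,1]<340)&(abs(P[...,2]-60)<4)
print(np.percentile(P[m][:,1],[1,99]))
```

```text
[[622, 243, 53], [621, 238, 57], [621, 236, 55], [618, 238, 57], [619, 236, 55], [616, 236, 56], [611, 237, 63], [613, 235, 59], [610, 237, 60], [611, 235, 57], [609, 238, 54], [608, 235, 58], [605, 239, 62], [604, 242, 57], [603, 239, 59], [606, 239, 50], [601, 242, 59], [601, 239, 59], [598, 219, 67], [597, 214, 70], [598, 210, 68], [597, 203, 68], [597, 196, 70]]
[170.86407669 316.02352909]
```

The tab is at y ≈ 240 mm and the finger at ≈ 236.5 mm, about 3 mm apart with 15 mm allowed. Handing in.

```bash
python3 -c "
from h import *
print(r.finish_job())"
```

```text
the job is handed in; nothing more can be done
None
```

I handed the job in at about 14.5 s: the trolley went through the coil in one run at roughly 90 mm/s and now stands still about 3 mm from the pointer, with all four sleeves upright and the hand clear. The peak contact force between readings and the bushes' final positions weren't measured, and no verdict came back on hand-in.

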